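Clamp the night lamp into its charging dock

ROBOT

A 6-joint arm with a two-finger parallel gripper is mounted at the origin on the work surface. World frame = base frame: x ahead of the robot, y to its left, z up, the work surface at z = 0. Lengths are in m, angles in rad, forces in N, time in s.
With the tool pointing down it reaches from about 0.3 to 0.875 m from the base axis. Payload 6.4 kg.
Tool frame: the origin (TCP) lies between the finger pads; the fingertips stand ctrl.finger_overhang ahead of it and the grasp point (between the pads) is the TCP (ctrl.finger_overhang is the distance from the TCP to the fingertips, in m); z points along the fingers, y is the direction in which the jaws open and shut (so a half turn about z gives the same grasp; the last joint's range is limited). The gripper opens to 85 mm and grips with 20 to 120 N. Pads are 22 mm wide; open, the fingers measure 114 mm over their backs; the gripper's body (76 mm by 85 mm) begins 54 mm behind the grasp point. The pads swing forward as they close: fully open they stand 13 mm farther back than shut.
Start: joints at [-1.418, 0.181, 1.607, -0, 1.354, -0.206], TCP at [0.202, -0.538, 0.25] pointing down, gripper open.
Joint ranges: [-2.99, 2.99], [-0.89, 2.07], [0.3, 2.58], [-1.14, 4.28], [0, 2.63], [-3.12, 3.12]. Speed limits (rad/s): [2.57, 2.57, 3.01, 3.14, 3.14, 3.14].

INTERFACE

Orientations are given as a unit quaternion [w, x, y, z].
In Python, from bench import ctrl gives the robot as it stands.
- The arm moves only by the shell command python3 -m inch 'ROWS' [OPENING]. ROWS is JSON, a list of rows, each an object with "travel": the shift along the tool's x, y, z in mm, a list of three; "twist": the turn about the tool's z in rad. A call has 1 to 5 rows; each row is the pose to reach, as a shift and turn from the pose commanded when the call began, along the tool's axes at that moment; what a row does not reach only later rows make up. A row lasts 1/12 s, in which the tool goes at most 41.7 mm and 7.16 degrees, less where a joint would pass 70% of its speed; a pose out of reach is approached as far as the arm can. A call with a gripper value outside its range is refused whole. OPENING is the closure in counts, from 0 (fully open) to 255 (shut), set as the call begins (- or left out, the last holds). The fingers move at their own pace and stop on an object; the grip force is fixed at half the most. Time passes only in rows, so rows that repeat a pose let the fingers close. It gives the time, the measured TCP pose, the force and the opening at its end, in the units of the state.
- ctrl.get_obs(): the state, without advancing time (a new reading comes with each control period).
- ctrl.camera(name): name is "scene" or "top" or "wrist"; returns a dict with "img" (400x640x3 uint8, blue, green, red), "mtx" (3x3 intrinsics, pixels), "extrinsics" (4x4, takes a point from camera to world coordinates). Camera axes: x right, y down, z forward; pixel columns grow to the right and rows downward; lengths in m; the calibration is good to about 2 mm. A picture is of the moment at which its call begins. There is no depth.
- ctrl.hand_in(): hands the job in, once; it reports no verdict.
The state is a dict: "time_s": time; "q": joint angles; "dq": joint speeds; "joint_efforts": joint torques, N m; "eef_pos": TCP position; "eef_rot": TCP orientation; "wrist_force": force on the tool from outside, world axes, zero at the start; "torque": the same for the moment, N m; "opening": opening from 0.0 (shut) to 1.0 (fully open).
Only numpy, scipy, OpenCV 4.12 (cv2) and the standard library are available. Lean on these libraries where they do the work, as an engineer would, in place of code of your own. Each camera call takes 0.05 s, during which the arm holds its last target. There are 200 camera calls.

TASK

Put the night lamp in its charging dock, tail first and standing flat between the side rails, and slide it gently along until its tail is fully home against the end stop. Let go of it, then push the toggle clamp's handle over, past its dead point, until it snaps down and the pad holds the lamp's tail; go easy on the handle, leave off once it is down, and leave the cup, toy and jar alone.

Things in the scene. Friction and masses are not known exactly. Their poses are not given: they have to be found in the camera images.
- lamp: Loose white plastic night lamp, 0.25 to 0.5 kg. Origin: underside, on the body's axis; z up. Foot: plate 118 long (x -43 to +75), 70 wide, 12 thick; its long bare part to +x is the tail, clamped on its top face. Body: upright cylinder 48 in diameter, z 12 to 90, grasped at z 50 to 80; on top a grey ribbed knob 26 in diameter to z 102. Starts standing on the nightstand.
- dock: White dock fixed on the nightstand. Origin: underside, below the lamp's origin when home (give or take the stop's setting); x: the way the lamp slides home (lamp's x the same way); z up. Floor plate 10 thick, x -95 to 180, 104 wide. Rails 10 high above it, inner faces y = +-39 for x -50 to 75, flaring wider to x -94. Lower the lamp at x about -45, clear of the raised pad, then slide.
- stop: End stop on the dock's floor: grey rigid plate 60 wide, top at z = 26; frame same as the dock's. Its face to the lamp is at x = 75, but the plate is screwed down up to 4 either way from that, which this pose does not show: feel for it. The lamp's tail end must come up to it (within 1.5). 3 to 8 N is plenty, over 20 N too much.
- pin (a joint): Small brass charging contact in the middle of the end stop's face, 8 in diameter, standing 6 proud of it, on a soft spring (0.4 N when pressed flush). Value in m: 0 untouched, 0.006 pressed flush with the stop's face by the lamp's tail. It tells nothing before it is touched.
- clamp: Steel toggle clamp behind the stop; frame same as the dock's. Bracket x 95 to 170, 44 wide, to z = 88. Its head (bar, pad, handle) is set up to 2.5 higher or lower than given here, which this pose does not show. A bar hinged at x 120, z 38 carries a round rubber pad, 18 wide, on a 6.5 N/mm spring, landing at x 57. Handle open: pad 18 to 35 above the tail. Only the handle can lock it.
- handle (a joint): Handle angle: 0 open, 1.07 down on its firm stop. Hinge along dock y at dock x 108, z 78 (+-2.5, see clamp). Handle points to dock +x, (1.13 - value) rad above level, and swings away from the lamp and down. On the lamp, resistance starts at 0.5 to 0.65, peaks near 0.75 (3 to 12 N at the grip), ends at the dead point 1.0, then it snaps to 1.07; left earlier it springs back. Over 25 N on it is too much.
- grip_zone (a point): Point in space near the open handle, fixed in the clamp's frame at x 146, z 160. The handle has a black rubber grip, 45 to 115 from its hinge, 22 wide, 14 thick (faces 7 either side of the hinge line). The face to push looks up and towards the lamp when open, and straight up when down.
- cup: Stainless steel sippy cup, 70 in diameter, 108 high, loose; leave alone. Origin under its centre.
- toy: Wooden stacking ring toy, 84 in diameter, 80 high, loose; leave alone. Origin under its centre.
- jar: Closed cream jar, 62 in diameter, 48 high, loose; leave alone. Origin under its centre.
There are look-alikes about, which are no part of the job. Leave any red or yellow look-alike of the lamp alone.

How it is judged:
On the way:
1. the lamp stands flat in the dock, let go, its tail fully home against the end stop, the clamp still open (x of lamp in the frame of dock between -0.008 and 0.008 m and y of lamp in the frame of dock between -0.006 and 0.006 m and z of lamp in the frame of dock between 0.006 and 0.0125 m and angle between lamp's own z axis and vertical below 0.05 rad and angle between the x axis of lamp and the x axis of dock, either way round below 0.09 rad and value of joint pin above 0.0045 m and contact force between the fingers and lamp below 0.3 N and value of joint handle below 0.5 rad), for 0.2 s.
At the end, for the whole second after the job is handed in: Lamp at rest and let go, flat between the rails (tilt 0.05 rad, turned within 0.09 rad, within 6 mm of the middle), tail within 1.5 mm of the end stop (contact pin pressed in over 4.5 of 6 mm); handle past its dead point (joint over 1.03), pad pressing on the lamp with over 12 N (x of lamp in the frame of dock between -0.008 and 0.008 m and y of lamp in the frame of dock between -0.006 and 0.006 m and z of lamp in the frame of dock between 0.006 and 0.0125 m and angle between lamp's own z axis and vertical below 0.05 rad and angle between the x axis of lamp and the x axis of dock, either way round below 0.09 rad and value of joint pin above 0.0045 m and value of joint handle above 1.03 rad and contact force between clamp and lamp above 12 N and linear speed of lamp below 0.01 m/s and contact force between the arm and lamp below 0.3 N); the robot touches nothing.
It fails at once if the lamp is pushed on the end stop with over 20 N before it is clamped (contact force between stop and lamp above 20 N and value of joint handle below 0.6 rad).
It fails at once if the clamp or its handle is pushed with over 25 N (contact force between any of the fingers, the arm and clamp above 25 N).
It fails at once if the cup, toy or jar is moved by over 20 mm or tipped (distance of any of cup, toy, jar from where it was at the start of the episode above 0.02 m or angle between any of cup, toy, jar's own z axis and vertical above 0.3 rad).
It also fails if it takes over 62 s, if anything falls off the work surface, if the arm or the gripper's body presses on something with over 40 N, if the wrist force passes 120 N, or if a joint passes its speed limit or range.

## Working session

There is one attempt and no reset: what is moved stays moved. The work goes in short steps, Python scripts to look and compute and a shell command to move; the robot and the scene stay as the last step left them, time stands still between calls to the robot, and variables do not carry over. Pictures are saved under pics/ and viewed, about 8 in all and at most 12, crops included, and the job is handed in when it is done.

```bash
ls; mkdir -p pics; python3 - <<'E'
from bench import ctrl
import cv2,numpy as np
print(ctrl.get_obs(), ctrl.finger_overhang)
for n in ["scene","top"]:
    c=ctrl.camera(n); cv2.imwrite(f"pics/{n}0.png",c["img"]); np.savez(f"pics/{n}0.npz",**c); print(n,c["mtx"].tolist(),np.round(c["extrinsics"],4).tolist())
a=np.hstack([cv2.imread("pics/scene0.png"),cv2.imread("pics/top0.png")])
E
```

```text
pics
{'time_s': 0.0, 'q': array([-1.41825027e+00,  1.81526109e-01,  1.60799612e+00, -9.92597665e-06,
        1.35380100e+00, -2.06304377e-01]), 'dq': array([-0.00067858, -0.00013963,  0.00206744,  0.00097176,  0.00023619,
       -0.00220733]), 'joint_efforts': array([-1.21645164e-03, -4.44870079e+01, -3.51343346e+01, -2.99280682e-04,
        9.00823390e-03, -4.67820598e-05]), 'eef_pos': array([ 0.20187036, -0.53784978,  0.24939826]), 'eef_rot': array([-8.65104589e-04,  9.83945873e-01,  1.78465038e-01,  1.84114596e-05]), 'wrist_force': array([ 0.09015338, -0.26225721,  0.46585721]), 'torque': array([0.00992954, 0.0416131 , 0.00852907]), 'opening': 0.9983077180796333} 0.019
scene [[469.99614036135324, 0.0, 318.3283753979225], [0.0, 469.99614036135324, 196.1770369294148], [0.0, 0.0, 1.0]] [[0.2709, 0.5601, -0.7829, 1.7006], [0.9626, -0.164, 0.2158, -0.4033], [-0.0076, -0.812, -0.5836, 0.9411], [0.0, 0.0, 0.0, 1.0]]
top [[379.8251559424492, 0.0, 312.85929333508193], [0.0, 379.8251559424492, 208.40845333627843], [0.0, 0.0, 1.0]] [[0.0099, -0.9929, 0.1185, 0.4586], [-0.9999, -0.0108, -0.0068, -0.0951], [0.008, -0.1184, -0.9929, 1.0119], [0.0, 0.0, 0.0, 1.0]]
```

View pics/scene0.png

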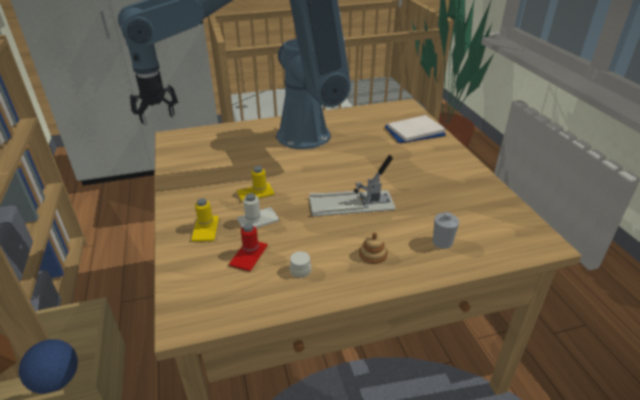

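View pics/top0.png

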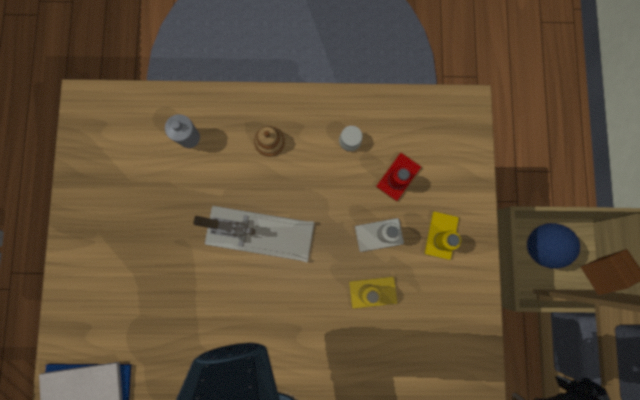

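Top view: the white lamp's foot is at about (380,235), with the knob at (390,232) and the tail to the left (+y). The dock is at (260,235) with the clamp at its left end, so dock x is about world +y. The scene view agrees.

```bash
cat > h.py <<'E'
import numpy as np,cv2
def ray(c,px,z):
    K,E=c["mtx"],c["extrinsics"]; d=E[:3,:3]@np.linalg.inv(K)@np.array([px[0],px[1],1.]); o=E[:3,3]
    return o+d*(z-o[2])/d[2]
def proj(c,P):
    K,E=c["mtx"],c["extrinsics"]; p=E[:3,:3].T@(np.array(P,float)-E[:3,3]); p=K@p; return p[:2]/p[2]
def ray2(c1,p1,c2,p2):
    A=[];b=[]
    for c,p in((c1,p1),(c2,p2)):
        d=c["extrinsics"][:3,:3]@np.linalg.inv(c["mtx"])@np.array([p[0],p[1],1.]);d/=np.linalg.norm(d)
        M=np.eye(3)-np.outer(d,d);A.append(M);b.append(M@c["extrinsics"][:3,3])
    return np.linalg.lstsq(np.vstack(A),np.hstack(b),rcond=None)[0]
E
python3 - <<'E'
from h import *
c=np.load("pics/top0.npz"); im=c["img"]; hsv=cv2.cvtColor(im,cv2.COLOR_BGR2HSV)
m=((hsv[...,1]<75)&(hsv[...,2]>90)).astype(np.uint8)*255
m[:195]=0;m[275:]=0;m[:,:180]=0;m[:,425:]=0
m=cv2.morphologyEx(m,cv2.MORPH_OPEN,np.ones((3,3)))
cs,_=cv2.findContours(m,0,2)
for k in cs:
    if cv2.contourArea(k)<100: continue
    r=cv2.minAreaRect(k); b=cv2.boxPoints(r); print(cv2.contourArea(k),np.round(r[0],1),np.round(r[1],1),r[2])
    for z in (0.012,0.02): print(z,np.round([ray(c,p,z)[:2] for p in b],4).tolist())
v=im.copy(); cv2.drawContours(v,cs,-1,(0,0,255),1)
cv2.imwrite("pics/seg.png",cv2.resize(v[190:285,180:430],None,fx=3.2,fy=3.2,interpolation=cv2.INTER_CUBIC))
E
```

```text
1161.0 [378.7 234.6] [27.4 45.5] 79.3803482055664
0.012 [[0.534, -0.2105], [0.5575, -0.329], [0.4866, -0.3411], [0.4635, -0.2235]]
0.02 [[0.5334, -0.2096], [0.5567, -0.3271], [0.4863, -0.3391], [0.4635, -0.2225]]
3371.0 [259.2 233. ] [105.2  41.1] 9.462323188781738
0.012 [[0.4793, 0.1821], [0.5864, 0.1689], [0.5433, -0.1065], [0.4372, -0.0898]]
0.02 [[0.4791, 0.1799], [0.5854, 0.1668], [0.5427, -0.1064], [0.4373, -0.0899]]
```

View pics/seg.png

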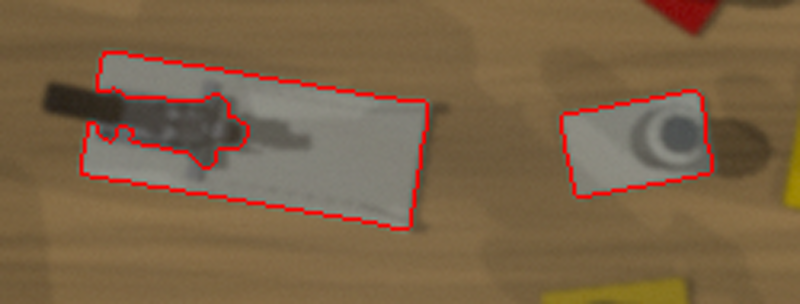

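```bash
cat >> h.py <<'E'
from scipy.spatial.transform import Rotation as R
LAMP=np.array([.5135,-.2917]);LYAW=np.radians(101.2)
DOCK=np.array([.505,-.004]);DYAW=np.radians(81.1)
def go(ctrl,P,yaw=None):
    """print tool-frame shift (mm) and twist from the measured pose to world P, tool-x yaw"""
    o=ctrl.get_obs();Q=R.from_quat(np.roll(o["eef_rot"],-1)).as_matrix()
    y=np.arctan2(Q[1,0],Q[0,0]);tw=0 if yaw is None else -((yaw-y+np.pi)%(2*np.pi)-np.pi)
    print("t",round(o["time_s"],2),"pos",np.round(o["eef_pos"],4),"yaw",round(np.degrees(y),1),"F",np.round(o["wrist_force"],1),"op",round(o["opening"],3),"-> travel",np.round(Q.T@(np.array(P)-o["eef_pos"])*1e3,1),"twist",round(tw,3))
def dk(x,y,z,a=None):
    c,s=np.cos(DYAW),np.sin(DYAW);return [DOCK[0]+c*x-s*y,DOCK[1]+s*x+c*y,z]
def indock(p):
    c,s=np.cos(DYAW),np.sin(DYAW);d=np.array(p[:2])-DOCK;return np.array([c*d[0]+s*d[1],-s*d[0]+c*d[1],p[2]])
E
python3 -m inch '[{"travel":[378,-121,0],"twist":-1.407},{"travel":[378,-121,0],"twist":-1.407},{"travel":[378,-121,0],"twist":-1.407},{"travel":[378,-121,0],"twist":-1.407},{"travel":[378,-121,0],"twist":-1.407}]'
python3 -c "
from h import *;from bench import ctrl
go(ctrl,[*LAMP,.25],LYAW)"
```

```text
time_s: 0.52
eef_pos: [0.3664, -0.4077, 0.2499]
eef_rot: [-0.0, 0.88, 0.475, 0.0]
wrist_force: [0.6, -0.7, 0.3]
opening: 0.998
t 0.52 pos [ 0.3664 -0.4077  0.2499] yaw 56.7 F [ 0.6 -0.7  0.3] op 0.998 -> travel [177.7  59.2  -0. ] twist -0.777
```

```bash

python3 -m inch '[{"travel":[178,59,0],"twist":-0.777},{"travel":[178,59,0],"twist":-0.777},{"travel":[178,59,0],"twist":-0.777},{"travel":[178,59,0],"twist":-0.777},{"travel":[178,59,0],"twist":-0.777}]' >/dev/null
python3 -m inch '[{"travel":[0,0,0],"twist":-0.153},{"travel":[0,0,0],"twist":-0.153},{"travel":[0,0,0],"twist":-0.153}]'
python3 - <<'E'
from h import *;from bench import ctrl
go(ctrl,[*LAMP,.25],LYAW)
c=ctrl.camera("wrist");np.savez("pics/w1.npz",**c)
v=c["img"].copy()
for p in ([*LAMP,0.102],): cv2.circle(v,tuple(np.int32(proj(c,p))),4,(0,0,255),1)
cv2.imwrite("pics/w1.png",v)
E
```

```text
time_s: 1.18
eef_pos: [0.5134, -0.2928, 0.2496]
eef_rot: [-0.001, 0.636, 0.772, 0.0]
wrist_force: [-0.4, -0.6, 0.2]
opening: 1.0
t 1.18 pos [ 0.5134 -0.2928  0.2496] yaw 101.1 F [-0.4 -0.6  0.2] op 1.0 -> travel [ 1.1  0.4 -0.4] twist -0.002
```

View pics/w1.png

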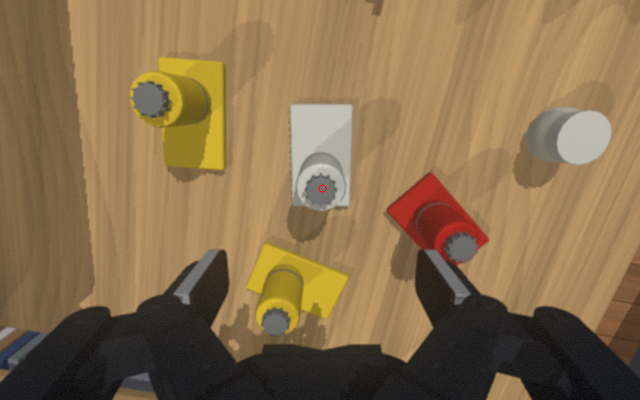

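The wrist view shows the white lamp upright, its knob at (322,190) against a predicted (322,188), and its foot edges parallel to the tool's x. I'll descend and grasp.

```bash

python3 -m inch '[{"travel":[1,0,40]},{"travel":[1,0,80]},{"travel":[1,0,120]},{"travel":[1,0,155]},{"travel":[1,0,184]}]' 
python3 -m inch '[{"travel":[0,0,0]},{"travel":[0,0,0]},{"travel":[0,0,0]},{"travel":[0,0,0]},{"travel":[0,0,0]}]' 255
python3 -m inch '[{"travel":[0,0,0]},{"travel":[0,0,0]},{"travel":[0,0,0]},{"travel":[0,0,0]},{"travel":[0,0,0]}]' 
```

```text
invalid input at $[0]: expected keys travel, twist
invalid input at $[0]: expected keys travel, twist
invalid input at $[0]: expected keys travel, twist
```

```bash

python3 -m inch '[{"travel":[1,0,40],"twist":0},{"travel":[1,0,80],"twist":0},{"travel":[1,0,120],"twist":0},{"travel":[1,0,155],"twist":0},{"travel":[1,0,184],"twist":0}]' 
python3 -m inch '[{"travel":[0,0,0],"twist":0},{"travel":[0,0,0],"twist":0},{"travel":[0,0,0],"twist":0},{"travel":[0,0,0],"twist":0},{"travel":[0,0,0],"twist":0}]' 255
python3 -m inch '[{"travel":[0,0,0],"twist":0},{"travel":[0,0,0],"twist":0},{"travel":[0,0,0],"twist":0},{"travel":[0,0,0],"twist":0},{"travel":[0,0,0],"twist":0}]' 
```

```text
time_s: 1.65
eef_pos: [0.5114, -0.2922, 0.0633]
eef_rot: [-0.001, 0.637, 0.77, 0.0]
wrist_force: [0.0, -0.3, -0.2]
opening: 1.002
time_s: 2.07
eef_pos: [0.5142, -0.2941, 0.0688]
eef_rot: [0.002, 0.637, 0.771, -0.0]
wrist_force: [-0.0, -1.7, 1.6]
opening: 0.553
time_s: 2.48
eef_pos: [0.5142, -0.2941, 0.0688]
eef_rot: [0.002, 0.637, 0.771, -0.0]
wrist_force: [-2.7, -0.9, 6.9]
opening: 0.551
```

```bash

python3 -m inch '[{"travel":[0,0,-15],"twist":0},{"travel":[0,0,-30],"twist":0},{"travel":[0,0,-45],"twist":0},{"travel":[0,0,-60],"twist":0},{"travel":[0,0,-60],"twist":0}]' 
python3 - <<'E'
from h import *;from bench import ctrl
go(ctrl,dk(-46,0,.129) if 0 else dk(-.046,0,.129),DYAW)
E
```

```text
time_s: 2.9
eef_pos: [0.5144, -0.2937, 0.1295]
eef_rot: [0.003, 0.636, 0.771, 0.0]
wrist_force: [0.5, -1.4, -4.2]
opening: 0.555
t 2.9 pos [ 0.5144 -0.2937  0.1295] yaw 101.0 F [ 0.5 -1.4 -4.2] op 0.555 -> travel [243.   30.2  -0.3] twist 0.347
```

```bash

python3 -m inch '[{"travel":[25,3,0],"twist":0.07},{"travel":[52,6,0],"twist":0.14},{"travel":[80,10,0],"twist":0.21},{"travel":[105,13,0],"twist":0.28},{"travel":[122,15,0],"twist":0.347}]' 
python3 - <<'E'
from h import *;from bench import ctrl
go(ctrl,dk(-.046,0,.129),DYAW)
c=ctrl.camera("wrist");np.savez("pics/w2.npz",**c)
v=c["img"].copy()
for p in (dk(-.05,.039,.02),dk(-.05,-.039,.02),dk(.075,.039,.02),dk(.075,-.039,.02),dk(-.095,.052,.01),dk(-.095,-.052,.01)): cv2.circle(v,tuple(np.int32(proj(c,p))),4,(0,0,255),1)
cv2.imwrite("pics/w2.png",v)
E
```

```text
time_s: 3.32
eef_pos: [0.5032, -0.1672, 0.1249]
eef_rot: [-0.001, 0.761, 0.649, -0.0]
wrist_force: [0.3, 0.1, -4.8]
opening: 0.545
t 3.32 pos [ 0.5032 -0.1672  0.1249] yaw 80.9 F [ 0.3  0.1 -4.8] op 0.545 -> travel [115.5 -23.9  -3.8] twist -0.003
```

View pics/w2.png

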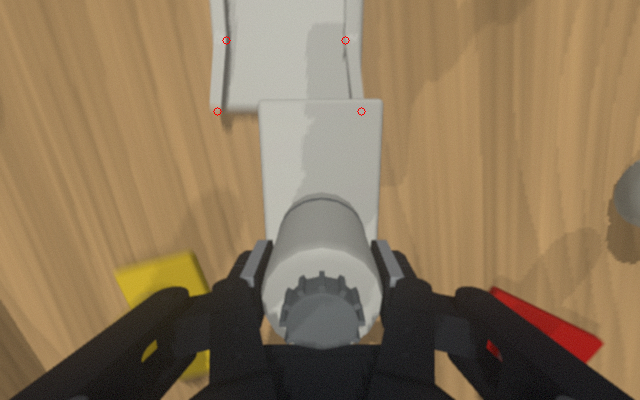

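The dock's near edge is at row ~110, corners (212,108) and (361,111) against predicted (217,111) and (361,111), so the estimate is good to about 2 mm. The lamp is held straight, with its foot edges at columns 259 and 382. Next I move above the entry.

```bash

python3 -m inch '[{"travel":[25,-6,0],"twist":0},{"travel":[55,-12,0],"twist":0},{"travel":[85,-18,0],"twist":0},{"travel":[105,-24,0],"twist":0},{"travel":[115,-24,0],"twist":0}]' >/dev/null
python3 -m inch '[{"travel":[0,0,8],"twist":0},{"travel":[0,0,16],"twist":0},{"travel":[0,0,23],"twist":0},{"travel":[0,0,23],"twist":0}]' 
python3 - <<'E'
from h import *;from bench import ctrl
go(ctrl,dk(-.046,0,.079),DYAW)
c=ctrl.camera("wrist");np.savez("pics/w3.npz",**c)
v=c["img"].copy()
for x in(-.05,0,.05,.075):
  for y in (-.039,.039): cv2.circle(v,tuple(np.int32(proj(c,dk(x,y,.02)))),3,(0,0,255),1)
t=ctrl.camera("top");np.savez("pics/t3.npz",**t)
v[290:]=0
cv2.imwrite("pics/w3.png",cv2.resize(v[:320,100:540],None,fx=1.8,fy=1.8))
E
```

```text
time_s: 4.12
eef_pos: [0.4973, -0.0534, 0.101]
eef_rot: [-0.002, 0.76, 0.649, -0.001]
wrist_force: [0.2, -0.1, -5.1]
opening: 0.545
t 4.12 pos [ 0.4973 -0.0534  0.101 ] yaw 81.0 F [ 0.2 -0.1 -5.1] op 0.545 -> travel [ 4. -0. 22.] twist -0.002
```

View pics/w3.png

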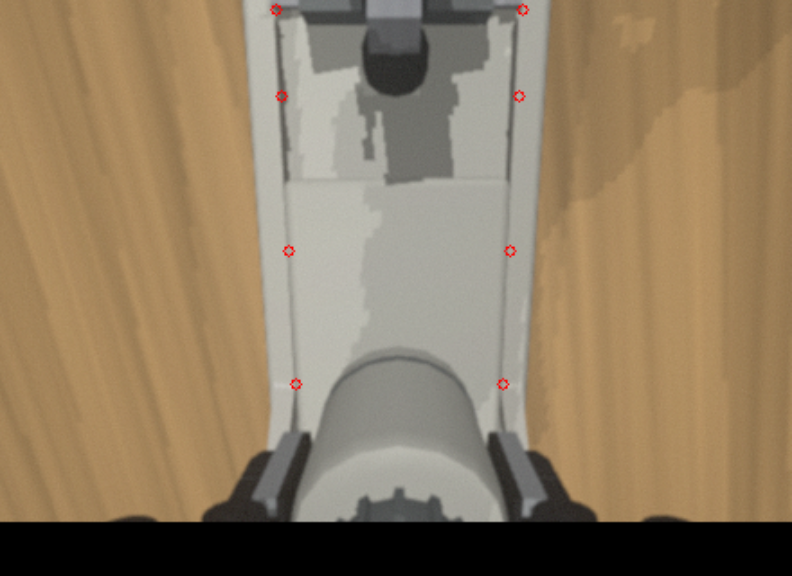

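The tail end is at row 182 and centred (column ~397) between the rails (287 and 510), with the black pad ahead at (395,65). The lateral error is under 1 mm, so I lower the lamp.

```bash

python3 -m inch '[{"travel":[1,0,6],"twist":0},{"travel":[3,0,12],"twist":0},{"travel":[4,0,16],"twist":0},{"travel":[4,0,19],"twist":0},{"travel":[4,0,19],"twist":0}]' 
python3 -m inch '[{"travel":[0,0,1],"twist":0},{"travel":[0,0,1],"twist":0}]' 
python3 -m inch '[{"travel":[0,0,1],"twist":0},{"travel":[0,0,1],"twist":0}]'
```

```text
time_s: 4.63
eef_pos: [0.4986, -0.0485, 0.0834]
eef_rot: [-0.001, 0.76, 0.65, -0.0]
wrist_force: [0.5, 0.4, -5.9]
opening: 0.546
time_s: 4.8
eef_pos: [0.4994, -0.0488, 0.0833]
eef_rot: [0.0, 0.76, 0.65, 0.0]
wrist_force: [0.6, 0.9, -4.4]
opening: 0.553
time_s: 4.97
eef_pos: [0.4994, -0.0489, 0.0824]
eef_rot: [0.0, 0.76, 0.65, 0.0]
wrist_force: [-0.3, 0.5, -4.5]
opening: 0.553
```

```bash

for i in 1 2 3; do python3 -m inch '[{"travel":[0,0,1],"twist":0},{"travel":[0,0,1],"twist":0}]' | grep -E 'pos|force'; done
```

```text
eef_pos: [0.4992, -0.0488, 0.0813]
wrist_force: [0.5, -0.6, -5.5]
eef_pos: [0.4992, -0.0488, 0.0802]
wrist_force: [-0.3, 0.2, -4.5]
eef_pos: [0.4992, -0.0488, 0.0791]
wrist_force: [-0.4, -0.5, -5.2]
```

```bash

for i in 1 2 3; do python3 -m inch '[{"travel":[0,0,1],"twist":0},{"travel":[0,0,1],"twist":0}]' | grep -E 'pos|force'; done
```

```text
eef_pos: [0.4993, -0.0488, 0.0788]
wrist_force: [-3.7, 2.8, 4.2]
eef_pos: [0.4994, -0.0488, 0.0788]
wrist_force: [-8.9, 1.8, 13.9]
eef_pos: [0.4994, -0.0488, 0.0788]
wrist_force: [-12.4, 3.7, 25.0]
```

```bash

python3 -m inch '[{"travel":[0,0,-1],"twist":0},{"travel":[0,0,-2],"twist":0},{"travel":[0,0,-2],"twist":0}]' | grep -E 'pos|force'
python3 -m inch '[{"travel":[3,0,0],"twist":0},{"travel":[6,0,0],"twist":0},{"travel":[9,0,0],"twist":0},{"travel":[12,0,0],"twist":0},{"travel":[12,0,0],"twist":0}]'
python3 -c "
from h import *;from bench import ctrl
o=ctrl.get_obs();print(indock(o['eef_pos']));go(ctrl,dk(-.01,0,.079),DYAW)"
```

```text
eef_pos: [0.4997, -0.0488, 0.0788]
wrist_force: [-2.4, 0.6, 4.9]
time_s: 6.63
eef_pos: [0.502, -0.0368, 0.0787]
eef_rot: [0.001, 0.76, 0.65, 0.001]
wrist_force: [0.3, -1.4, 3.9]
opening: 0.544
[-0.03284462 -0.00212993  0.07873923]
t 6.63 pos [ 0.502  -0.0368  0.0787] yaw 81.1 F [ 0.3 -1.4  3.9] op 0.544 -> travel [22.8 -2.1 -0.3] twist -0.0
```

```bash

python3 -m inch '[{"travel":[3,0,0],"twist":0},{"travel":[6,-0.5,0],"twist":0},{"travel":[9,-1,0],"twist":0},{"travel":[12,-1,0],"twist":0},{"travel":[12,-1,0],"twist":0}]' | grep -E 'pos|force'
python3 -m inch '[{"travel":[2,0,0],"twist":0},{"travel":[4,0,0],"twist":0},{"travel":[6,0,0],"twist":0},{"travel":[7,0,0],"twist":0},{"travel":[7,0,0],"twist":0}]' | grep -E 'pos|force'
python3 - <<'E'
from h import *;from bench import ctrl
o=ctrl.get_obs();print(indock(o['eef_pos']))
c=ctrl.camera("wrist");np.savez("pics/w4.npz",**c)
v=c["img"]
cv2.imwrite("pics/w4.png",cv2.resize(v[:320,100:540],None,fx=1.8,fy=1.8))
E
```

```text
eef_pos: [0.5026, -0.0247, 0.0788]
wrist_force: [-0.3, -1.9, 5.9]
eef_pos: [0.5036, -0.0181, 0.0788]
wrist_force: [-0.1, -3.2, 6.2]
[-0.01411963 -0.0007811   0.07878572]
```

View pics/w4.png

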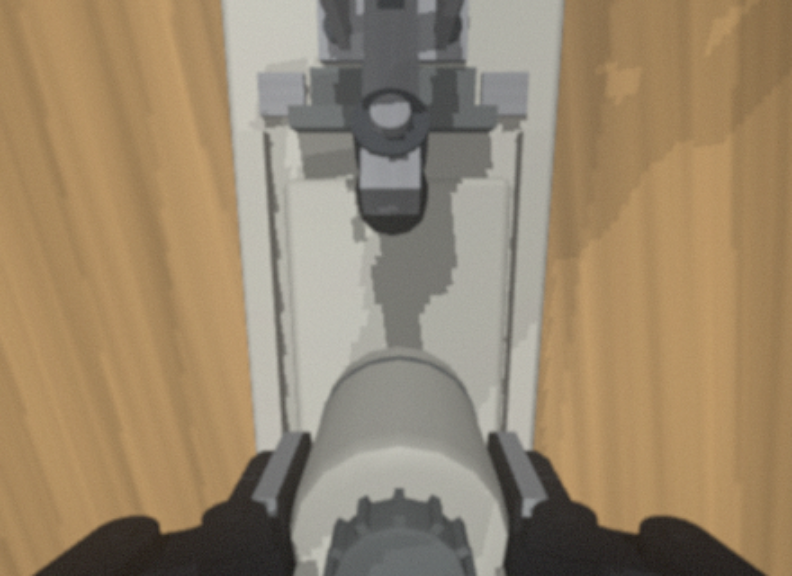

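The foot sits between the rails with gaps of about 17 px left and 10 px right. The tail end is at row 180 and the stop's edge at row 130, about 13 mm to go. I shift 1 mm to the left while sliding, then feel forward in small steps.

```bash

python3 -m inch '[{"travel":[2,-0.5,0],"twist":0},{"travel":[4,-1,0],"twist":0},{"travel":[6,-1,0],"twist":0},{"travel":[7,-1,0],"twist":0},{"travel":[7,-1,0],"twist":0}]' | grep -E 'pos|force'
for i in 1 2 3 4; do python3 -m inch '[{"travel":[0.5,0,0],"twist":0},{"travel":[1,0,0],"twist":0},{"travel":[1,0,0],"twist":0}]' | grep -E 'pos|force'; done
```

```text
eef_pos: [0.5037, -0.011, 0.0788]
wrist_force: [-1.2, -4.4, 6.5]
eef_pos: [0.5038, -0.0102, 0.0788]
wrist_force: [-0.8, -5.9, 4.4]
eef_pos: [0.5039, -0.0093, 0.0788]
wrist_force: [-0.9, -4.8, 6.0]
eef_pos: [0.5041, -0.0083, 0.0788]
wrist_force: [-1.5, -5.3, 6.4]
eef_pos: [0.5042, -0.0073, 0.0788]
wrist_force: [-1.1, -5.4, 6.2]
```

```bash

python3 -m inch '[{"travel":[0,0,-0.7],"twist":0},{"travel":[0,0,-0.7],"twist":0}]' | grep -E 'pos|force'
for i in 1 2 3; do python3 -m inch '[{"travel":[0.5,0,0],"twist":0},{"travel":[1,0,0],"twist":0},{"travel":[1,0,0],"twist":0}]' | grep -E 'pos|force'; done
```

```text
eef_pos: [0.5037, -0.0066, 0.0789]
wrist_force: [-0.1, -1.9, 2.7]
eef_pos: [0.5038, -0.0059, 0.0789]
wrist_force: [0.1, -3.5, 2.3]
eef_pos: [0.5039, -0.0049, 0.0788]
wrist_force: [-0.1, -3.6, 1.0]
eef_pos: [0.5041, -0.0042, 0.0789]
wrist_force: [-1.7, -5.7, 2.0]
```

```bash

python3 -m inch '[{"travel":[0.3,0,0],"twist":0},{"travel":[0.3,0,0],"twist":0}]' | grep -E 'pos|force'
```

```text
eef_pos: [0.504, -0.0042, 0.0789]
wrist_force: [-0.8, -5.4, 1.6]
```

```bash

python3 -m inch '[{"travel":[0.3,0,0],"twist":0},{"travel":[0.3,0,0],"twist":0}]' | grep -E 'pos|force'
```

```text
eef_pos: [0.5041, -0.0041, 0.0789]
wrist_force: [-1.4, -8.6, 2.1]
```

Firm contact: it stopped moving and the force rose to about 8.6 N including some 3 N of friction. I let go and check.

```bash

python3 -m inch '[{"travel":[0,0,0],"twist":0},{"travel":[0,0,0],"twist":0},{"travel":[0,0,0],"twist":0},{"travel":[0,0,0],"twist":0},{"travel":[0,0,0],"twist":0}]' 0 | grep -E 'pos|force|open'
python3 -m inch '[{"travel":[0,0,0],"twist":0},{"travel":[0,0,0],"twist":0},{"travel":[0,0,0],"twist":0}]' | grep -E 'pos|force|open'
python3 - <<'E'
from h import *;from bench import ctrl
o=ctrl.get_obs();print(indock(o['eef_pos']))
c=ctrl.camera("wrist");np.savez("pics/w5.npz",**c)
v=c["img"]
cv2.imwrite("pics/w5.png",cv2.resize(v[:320,100:540],None,fx=1.8,fy=1.8))
E
```

```text
eef_pos: [0.5042, -0.0031, 0.0788]
wrist_force: [0.1, 0.7, 0.2]
opening: 1.003
eef_pos: [0.5044, -0.0034, 0.079]
wrist_force: [0.7, -0.1, 0.2]
opening: 1.0
[0.00050209 0.00071838 0.07897468]
```

View pics/w5.png

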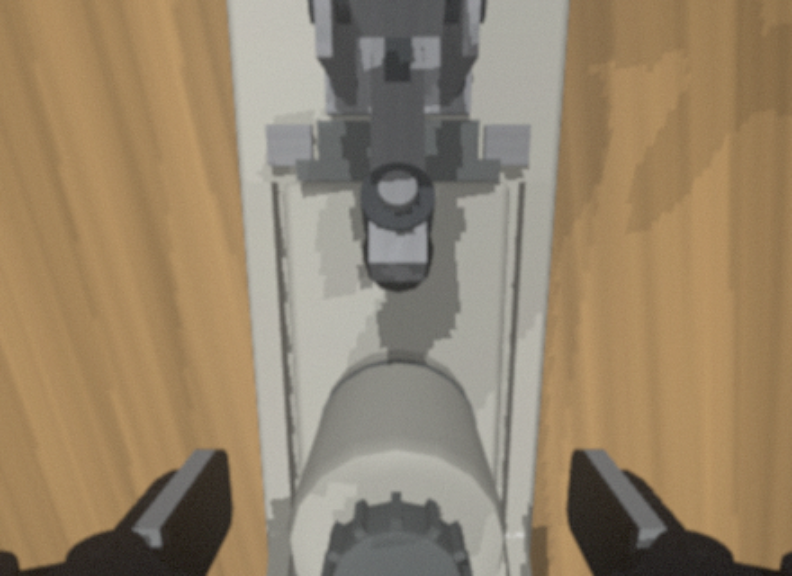

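The tail is up against the stop at row 182 with no visible gap. The lamp stands upright and centred, the fingers are clear, and the pad is raised. Next I rise, shut the gripper and go to the lamp side of the handle.

```bash

python3 -m inch '[{"travel":[0,0,-20],"twist":0},{"travel":[0,0,-50],"twist":0},{"travel":[0,0,-85],"twist":0},{"travel":[0,0,-121],"twist":0},{"travel":[0,0,-121],"twist":0}]' | grep -E 'pos|force|open'
python3 -m inch '[{"travel":[20,0,0],"twist":0},{"travel":[45,0,0],"twist":0},{"travel":[70,0,0],"twist":0},{"travel":[85,0,0],"twist":0},{"travel":[90,0,0],"twist":0}]' 255 | grep -E 'pos|force|open'
python3 -m inch '[{"travel":[0,0,0],"twist":0},{"travel":[0,0,0],"twist":0},{"travel":[0,0,0],"twist":0},{"travel":[0,0,0],"twist":0}]' | grep -E 'pos|force|open'
python3 - <<'E'
from h import *;from bench import ctrl
go(ctrl,dk(.115,0,.181),DYAW)
c=ctrl.camera("wrist");np.savez("pics/w6.npz",**c)
s=ctrl.camera("scene");np.savez("pics/s6.npz",**s)
v=c["img"];u,w=np.int32(proj(s,dk(.1,0,.1)))
a=cv2.resize(s["img"][w-60:w+40,u-60:u+60],(480,400),interpolation=cv2.INTER_CUBIC)
cv2.imwrite("pics/w6.png",np.hstack([v[:,160:480],a]))
E
```

```text
eef_pos: [0.5086, -0.0044, 0.2076]
wrist_force: [1.7, -1.1, 0.6]
opening: 0.999
eef_pos: [0.5184, 0.0874, 0.1999]
wrist_force: [0.2, 0.4, 0.4]
opening: 0.3
eef_pos: [0.5183, 0.0845, 0.1999]
wrist_force: [1.1, -0.1, 0.1]
opening: -0.004
t 12.07 pos [0.5183 0.0845 0.1999] yaw 81.0 F [ 1.1 -0.1  0.1] op -0.004 -> travel [25.5  0.5 18.9] twist -0.002
```

View pics/w6.png

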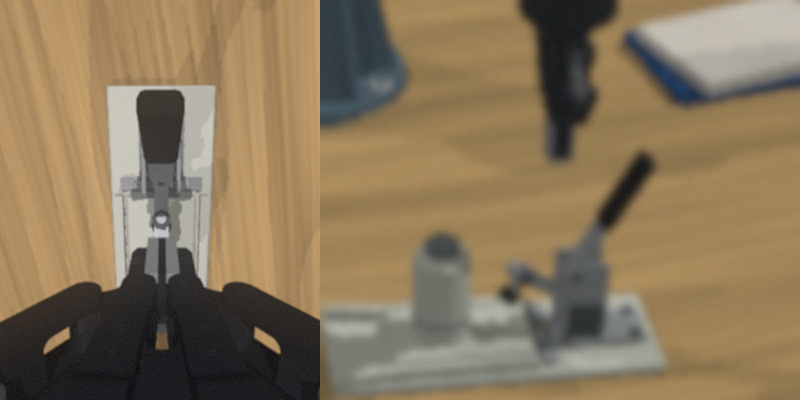

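Both views agree: the shut fingers are on the lamp side of the handle and in line with it (handle at column 160 of the crop), and the lamp is standing upright. Now I go down and feel for the handle.

```bash

python3 -m inch '[{"travel":[8,0,7],"twist":0},{"travel":[16,0,14],"twist":0},{"travel":[24,0,19],"twist":0},{"travel":[28,0,19],"twist":0},{"travel":[28,0,19],"twist":0}]' | grep -E 'pos|force|open'
for i in 1 2 3; do python3 -m inch '[{"travel":[1.5,0,0],"twist":0},{"travel":[3,0,0],"twist":0},{"travel":[3,0,0],"twist":0}]' | grep -E 'pos|force'; done
python3 -c "
from h import *;from bench import ctrl
o=ctrl.get_obs();print(indock(o['eef_pos']))"
```

```text
eef_pos: [0.5223, 0.1143, 0.1802]
wrist_force: [-0.0, 0.4, 0.1]
opening: -0.003
eef_pos: [0.5234, 0.1163, 0.1813]
wrist_force: [-0.9, -0.5, 0.1]
eef_pos: [0.5238, 0.1191, 0.1812]
wrist_force: [0.4, -0.3, -0.3]
eef_pos: [0.5242, 0.1222, 0.181]
wrist_force: [-0.1, 0.7, 0.2]
[0.12762538 0.00058534 0.18103939]
```

```bash

cat > arc.py <<'E'
from h import *;from bench import ctrl
o=ctrl.get_obs();p=indock(o["eef_pos"])*1e3;print("t",round(o["time_s"],2),p.round(1),o["wrist_force"].round(1))
r=90
for v in np.arange(0,1.1,.05):
    a=1.13-v;C=np.array([108+r*np.cos(a)-7*np.sin(a)-11,78+r*np.sin(a)+7*np.cos(a)+19])
    print(round(v,2),"travel x,z",np.round([C[0]-p[0],-(C[1]-p[2])],1))
E
python3 arc.py
```

```text
t 13.33 [127.6   0.6 181. ] [-0.1  0.7  0.2]
0.0 travel x,z [ 1.4 -0.3]
0.05 travel x,z [5.6 1.4]
0.1 travel x,z [9.7 3.3]
0.15 travel x,z [13.7  5.4]
0.2 travel x,z [17.6  7.7]
0.25 travel x,z [21.3 10.2]
0.3 travel x,z [24.9 12.9]
0.35 travel x,z [28.4 15.8]
0.4 travel x,z [31.8 18.8]
0.45 travel x,z [35. 22.]
0.5 travel x,z [38.  25.4]
0.55 travel x,z [40.8 28.9]
0.6 travel x,z [43.5 32.5]
0.65 travel x,z [46.  36.3]
0.7 travel x,z [48.3 40.2]
0.75 travel x,z [50.4 44.2]
0.8 travel x,z [52.3 48.3]
0.85 travel x,z [53.9 52.4]
0.9 travel x,z [55.4 56.7]
0.95 travel x,z [56.7 61. ]
1.0 travel x,z [57.7 65.4]
1.05 travel x,z [58.5 69.9]
```

```bash

python3 -m inch '[{"travel":[3,0,0.5],"twist":0},{"travel":[6,0,1.5],"twist":0},{"travel":[10,0,3.3],"twist":0},{"travel":[10,0,3.3],"twist":0}]' | grep -E 'pos|force'
python3 -m inch '[{"travel":[4,0,2],"twist":0},{"travel":[8,0,4.4],"twist":0},{"travel":[8,0,4.4],"twist":0}]' | grep -E 'pos|force'
python3 -m inch '[{"travel":[4,0,2.5],"twist":0},{"travel":[7.5,0,5.2],"twist":0},{"travel":[7.5,0,5.2],"twist":0}]' | grep -E 'pos|force'
python3 -m inch '[{"travel":[3.5,0,3],"twist":0},{"travel":[6.5,0,6],"twist":0},{"travel":[6.5,0,6],"twist":0}]' | grep -E 'pos|force'
python3 arc.py
```

```text
eef_pos: [0.5255, 0.1325, 0.1773]
wrist_force: [-0.5, 0.4, -0.5]
eef_pos: [0.5267, 0.1405, 0.1727]
wrist_force: [-0.3, -1.0, -0.1]
eef_pos: [0.5278, 0.1478, 0.1675]
wrist_force: [-0.0, -0.9, 0.1]
eef_pos: [0.5288, 0.1541, 0.1614]
wrist_force: [0.5, -0.5, -0.2]
t 14.42 [159.9   0.9 161.4] [ 0.5 -0.5 -0.2]
0.0 travel x,z [-30.8 -20. ]
0.05 travel x,z [-26.6 -18.3]
0.1 travel x,z [-22.6 -16.4]
0.15 travel x,z [-18.6 -14.3]
0.2 travel x,z [-14.7 -12. ]
0.25 travel x,z [-10.9  -9.5]
0.3 travel x,z [-7.3 -6.8]
0.35 travel x,z [-3.8 -3.9]
0.4 travel x,z [-0.5 -0.9]
0.45 travel x,z [2.7 2.3]
0.5 travel x,z [5.7 5.7]
0.55 travel x,z [8.6 9.2]
0.6 travel x,z [11.2 12.8]
0.65 travel x,z [13.7 16.6]
0.7 travel x,z [16.  20.5]
0.75 travel x,z [18.1 24.5]
0.8 travel x,z [20.  28.6]
0.85 travel x,z [21.7 32.8]
0.9 travel x,z [23.1 37. ]
0.95 travel x,z [24.4 41.4]
1.0 travel x,z [25.4 45.8]
1.05 travel x,z [26.3 50.2]
```

```bash

for k in 1; do
python3 -m inch '[{"travel":[3,0,3],"twist":0},{"travel":[5.7,0,5.7],"twist":0},{"travel":[5.7,0,5.7],"twist":0}]' | grep -E 'pos|force'
python3 -m inch '[{"travel":[1.5,0,1.7],"twist":0},{"travel":[2.9,0,3.5],"twist":0},{"travel":[2.9,0,3.5],"twist":0}]' | grep -E 'pos|force'
python3 -m inch '[{"travel":[1.3,0,1.8],"twist":0},{"travel":[2.6,0,3.6],"twist":0},{"travel":[2.6,0,3.6],"twist":0}]' | grep -E 'pos|force'
python3 -m inch '[{"travel":[1.2,0,1.9],"twist":0},{"travel":[2.5,0,3.8],"twist":0},{"travel":[2.5,0,3.8],"twist":0}]' | grep -E 'pos|force'
done; python3 arc.py | sed -n '1p;13,20p'
```

```text
eef_pos: [0.5297, 0.1597, 0.1557]
wrist_force: [-0.4, 0.7, 0.5]
eef_pos: [0.5304, 0.1623, 0.1526]
wrist_force: [0.0, -0.2, -0.4]
eef_pos: [0.531, 0.1648, 0.1494]
wrist_force: [-0.9, 0.6, 2.5]
eef_pos: [0.5314, 0.1674, 0.1458]
wrist_force: [-2.1, -0.3, 4.7]
t 15.42 [173.4   0.4 145.8] [-2.1 -0.3  4.7]
0.55 travel x,z [-4.9 -6.4]
0.6 travel x,z [-2.3 -2.7]
0.65 travel x,z [0.2 1. ]
0.7 travel x,z [2.5 4.9]
0.75 travel x,z [4.6 8.9]
0.8 travel x,z [ 6.5 13. ]
0.85 travel x,z [ 8.2 17.2]
0.9 travel x,z [ 9.6 21.5]
```

Resistance begins at about 0.6, as expected. I continue along the arc.

```bash

python3 -m inch '[{"travel":[1.2,0,1.9],"twist":0},{"travel":[2.3,0,3.8],"twist":0},{"travel":[2.3,0,3.8],"twist":0}]' | grep -E 'pos|force'
python3 -m inch '[{"travel":[1.1,0,2],"twist":0},{"travel":[2.1,0,4],"twist":0},{"travel":[2.1,0,4],"twist":0}]' | grep -E 'pos|force'
python3 arc.py | sed -n '1p;14,21p'
```

```text
eef_pos: [0.5318, 0.1697, 0.1423]
wrist_force: [-2.5, 0.1, 6.1]
eef_pos: [0.5322, 0.1719, 0.1385]
wrist_force: [-2.4, 0.1, 8.4]
t 15.92 [178.    0.3 138.5] [-2.4  0.1  8.4]
0.6 travel x,z [ -6.9 -10.1]
0.65 travel x,z [-4.4 -6.3]
0.7 travel x,z [-2.1 -2.4]
0.75 travel x,z [-0.   1.6]
0.8 travel x,z [1.9 5.7]
0.85 travel x,z [3.6 9.9]
0.9 travel x,z [ 5.  14.1]
0.95 travel x,z [ 6.3 18.5]
```

```bash

python3 -m inch '[{"travel":[1.0,0,2],"twist":0},{"travel":[1.9,0,4.1],"twist":0},{"travel":[1.9,0,4.1],"twist":0}]' | grep -E 'pos|force'
python3 -m inch '[{"travel":[0.9,0,2],"twist":0},{"travel":[1.7,0,4.2],"twist":0},{"travel":[1.7,0,4.2],"twist":0}]' | grep -E 'pos|force'
python3 -m inch '[{"travel":[0.7,0,2],"twist":0},{"travel":[1.4,0,4.2],"twist":0},{"travel":[1.4,0,4.2],"twist":0}]' | grep -E 'pos|force'
python3 arc.py | sed -n '1p;14,24p'
```

```text
eef_pos: [0.5325, 0.174, 0.1344]
wrist_force: [-4.0, 0.9, 6.7]
eef_pos: [0.5328, 0.1759, 0.1302]
wrist_force: [-2.8, 1.0, 6.7]
eef_pos: [0.5331, 0.1774, 0.1259]
wrist_force: [-1.8, 2.0, 5.5]
t 16.67 [183.5   0.3 125.9] [-1.8  2.   5.5]
0.6 travel x,z [-12.4 -22.7]
0.65 travel x,z [ -9.9 -18.9]
0.7 travel x,z [ -7.6 -15. ]
0.75 travel x,z [ -5.5 -11. ]
0.8 travel x,z [-3.6 -6.9]
0.85 travel x,z [-2.  -2.7]
0.9 travel x,z [-0.5  1.5]
0.95 travel x,z [0.8 5.9]
1.0 travel x,z [ 1.8 10.3]
1.05 travel x,z [ 2.6 14.7]
```

The force is past its peak and falling. Small steps through the dead point:

```bash

python3 -m inch '[{"travel":[0.5,0,2],"twist":0},{"travel":[1,0,4],"twist":0},{"travel":[1,0,4],"twist":0}]' | grep -E 'pos|force'
for i in 1 2 3; do python3 -m inch '[{"travel":[0.4,0,1],"twist":0},{"travel":[0.5,0,2],"twist":0},{"travel":[0.5,0,2],"twist":0}]' | grep -E 'pos|force'; done
```

```text
eef_pos: [0.5334, 0.1782, 0.1217]
wrist_force: [-0.8, 1.1, 4.5]
eef_pos: [0.5335, 0.1786, 0.1197]
wrist_force: [-0.9, 1.8, 3.2]
eef_pos: [0.5333, 0.1785, 0.1171]
wrist_force: [0.6, 0.6, 3.8]
eef_pos: [0.5329, 0.1786, 0.1147]
wrist_force: [2.5, -0.0, 1.0]
```

```bash

for i in 1 2 3; do python3 -m inch '[{"travel":[0.1,0,1],"twist":0},{"travel":[0.1,0,1],"twist":0}]' | grep -E 'pos|force'; done
```

```text
eef_pos: [0.5327, 0.1788, 0.1137]
wrist_force: [1.0, 0.1, 0.9]
eef_pos: [0.5326, 0.1789, 0.1126]
wrist_force: [-0.5, -0.1, 0.9]
eef_pos: [0.5327, 0.1791, 0.1117]
wrist_force: [-0.7, 0.4, -1.3]
```

The force dropped to zero, which suggests it snapped. I rise clear and look.

```bash

python3 -m inch '[{"travel":[0,0,-15],"twist":0},{"travel":[0,0,-40],"twist":0},{"travel":[-15,0,-75],"twist":0},{"travel":[-40,0,-110],"twist":0},{"travel":[-60,0,-125],"twist":0}]' | grep -E 'time|pos|force'
python3 -m inch '[{"travel":[-30,0,0],"twist":0},{"travel":[-60,0,0],"twist":0},{"travel":[-85,0,0],"twist":0},{"travel":[-85,0,0],"twist":0}]' | grep -E 'pos|force'
python3 - <<'E'
from h import *;from bench import ctrl
c=ctrl.camera("wrist");np.savez("pics/w7.npz",**c)
s=ctrl.camera("scene");np.savez("pics/s7.npz",**s)
v=c["img"];u,w=np.int32(proj(s,dk(.06,0,.06)))
a=cv2.resize(s["img"][w-50:w+40,u-60:u+60],(533,400),interpolation=cv2.INTER_CUBIC)
u,w=np.int32(proj(c,dk(.08,0,.03)));print(u,w)
b=cv2.resize(v[max(w-100,0):max(w-100,0)+200,u-65:u+65],(260,400),interpolation=cv2.INTER_CUBIC)
cv2.imwrite("pics/w7.png",np.hstack([b,a]))
E
```

```text
time_s: 18.58
eef_pos: [0.5251, 0.1195, 0.2415]
wrist_force: [1.4, 0.2, 1.1]
eef_pos: [0.51, 0.0324, 0.2372]
wrist_force: [0.4, 0.3, 0.0]
322 132
```

View pics/w7.png

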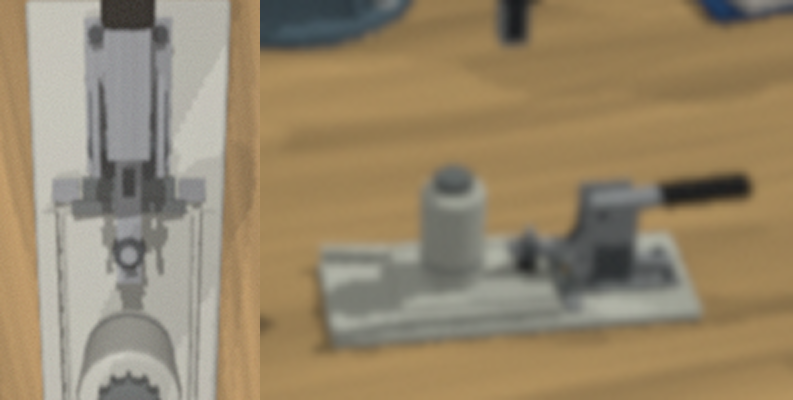

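The handle lies level and stays down unassisted, the pad sits on the tail, the lamp is upright with its tail at the stop, and the arm is clear. I hand in.

```bash
python3 -c "
from bench import ctrl
print(ctrl.get_obs()['wrist_force'].round(1));print(ctrl.hand_in())"
```

```text
[-0.4  0.1 -0.4]
the job is handed in; nothing more can be done
None
```

The lamp is in the dock with its tail against the end stop and the clamp locked down on it; I handed the job in at about 19 s. No verdict was reported.

- **Docking:** I grasped the white lamp, lowered it tail first between the rails, and slid it until it stopped moving. The wrist force there was about 8.6 N, of which roughly 3 N was sliding friction. I then let go.
- **One harder moment:** while feeling for the dock floor, I briefly pressed the lamp down with about 25 N at the wrist, then backed off before sliding.
- **Clamp:** I pushed the handle over with shut fingers along its arc. The wrist force peaked at about 9 N near 0.75 rad and fell to zero around 1.0 rad as it snapped over.

**Last checks:** the final pictures showed the handle level and staying down on its own, the pad on the tail and the lamp upright with no visible gap at the stop. The arm was clear, with the wrist force near zero, and it never went near the cup, toy or jar. Pin travel and pad force could not be read directly, so I inferred those from contact and the pictures. No checks failed or disagreed.

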